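Gauge an egg's width for its boiling time

TASK

Measure the brown egg's width for its boiling time: take it from the sloping rack and set it down, without a knock, upright in the white cup of the egg gauge, pointed end down. Then slide the gauge's jaw gently against the egg until it is lightly nipped between the two white pads and the green band stands out behind the jaw without the red one, and let go so that I can read the width. Leave the white eggs, the timer and the salt shaker where they are.

Things in the scene. Friction and masses are not known exactly. Their poses are not given: they have to be found in the camera images.
- brown_egg: the brown egg, rigid, 60 g, 45 mm wide and 58 mm long, round about its long axis. Origin: centre of its widest circle, 32 mm from the pointed end and 26 mm from the blunt end; its z axis runs along its length to the blunt end. It starts in one of the three holes of the rack, pointed end down, leaning 36 degrees from vertical (its blunt end leans down the slope).
- white_egg_a: a white egg of the same size and axes, in another hole of the rack; to be left alone
- white_egg_b: a second white egg, likewise in the rack; to be left alone
- egg_rack: fixed bamboo board 86 x 236 mm, 10 mm thick, on wire legs, sloping 36 degrees down to its front (rack -x). Three holes of 39 mm in a row along rack y, 82 mm apart. Origin: on the table under the middle hole. An egg in a hole has its widest circle 16 mm above the board, measured square to the board, so its centre is 55 mm above the table and 9 mm in front (rack -x) of the hole.
- gauge: fixed bench egg gauge, aluminium base 86 x 228 mm (x, y) with two guide rods along gauge y. From +y to -y: fixed anvil, white cup, sliding jaw with its knob. Origin: on the table under the middle of the base. All gauge heights are above the table; the tops of anvil and jaw plate are 82 mm high. All parts move along gauge y only (gauge x = 0 is the middle line).
- anvil: fixed jaw of the gauge at gauge y = +98 mm: aluminium plate 36 mm wide with a round white pad, 22 mm across, centre 66 mm high. The pad's face is at gauge y = +83 mm and looks to -y.
- egg_cup: round white egg cup, 47 mm across, inner mouth 39 mm, rim 50 mm high, on a block that floats freely along gauge y (+-20 mm about gauge y = 47 mm; a push of about 0.2 N moves it). Origin: at table height under the cup's axis.
- cup_seat (a point): point on the cup's axis 66 mm high, where the origin of an egg standing in the cup comes to be (16 mm above the rim)
- jaw (a joint): travel of the sliding jaw in m: 0 fully open, grows as the jaw slides along gauge +y to the anvil, at most 0.080. The clear gap between the two white pads is 0.106 m minus this, plus the plunger's travel. The slide has 5 N of friction and stays where it is left.
- jaw_knob (a point): grip height on the axis of the jaw's upright grey knob, 18 mm in diameter; it stands up to 80 mm, this point is 60 mm high, clear to be pinched from 36 mm up. The knob moves with the jaw and is 63 mm behind (gauge -y) the jaw's pad face at rest; there are 26 mm between it and the jaw plate in front of it, so pinch it with the fingers across the rail.
- plunger (a joint): how far the sliding jaw's sprung white pad is pushed back into the jaw, in m: 0 untouched, 0.012 bottomed out. Spring 250 N/m with 0.5 N preload, so 1 N at 0.002 and 3 N at 0.010. Its rod comes out behind the jaw plate by the same amount: first a white tip of 2 mm, then the green band (0.002 to 0.010), then the red one (over 0.010: too hard).
- jaw_face (a point): centre of the face of the jaw's sprung white pad (22 mm across, 66 mm high), which looks along gauge +y
- salt: glass salt shaker with a grey cap, 44 mm across, 90 mm high, loose; to be left alone. Origin: centre of its underside
- timer: white kitchen timer with a red dial, 64 x 64 x 38 mm, loose; to be left alone. Origin: centre of its underside
Not all that is in view belongs to the job. What is shaped like the brown_egg but purple or yellow is not meant. Of the things that look like the gauge, the largest one is meant.

How it is judged (in metres and radians):
On the way, in this order (a step that is already met when the one before it is completed fails the run):
1. the brown egg stands upright in the cup and has been let go (distance between brown_egg and cup_seat below 0.006 m and angle between brown_egg's own z axis and vertical below 0.19 rad and contact force between the fingers and brown_egg below 0.05 N), for 0.2 s.
2. the egg is nipped between the pads: the plunger is pushed back 2 to 10 mm and the egg bears on the anvil (distance between brown_egg and cup_seat below 0.006 m and angle between brown_egg's own z axis and vertical below 0.19 rad and value of joint plunger between 0.002 and 0.01 m and contact force between anvil and brown_egg above 0.4 N), for 0.2 s.
At the end, for the whole second after the job is handed in: The brown egg stands in the cup, within 6 mm of its seat and 11 degrees of upright, pointed end down, at rest and nipped between the pads: it bears on the anvil with over 0.4 N and the plunger is pushed back between 2 and 10 mm; everything is released (all of step 2 and contact force between the fingers and brown_egg below 0.05 N and linear speed of brown_egg below 0.02 m/s); the robot touches nothing.
It fails at once if the egg is squeezed against the anvil with more than 10 N (contact force between anvil and brown_egg above 10 N).
It fails at once if the egg is dropped or pressed hard into the cup (over 25 N) (contact force between egg_cup and brown_egg above 25 N).
It fails at once if a white egg, the timer or the salt shaker is moved more than 20 mm (distance of any of white_egg_a, white_egg_b, timer, salt from where it was at the start of the episode above 0.02 m).
It also fails if it takes over 50 s, if anything falls off the work surface, if the arm or the gripper's body presses on something with over 40 N, if the wrist force passes 120 N, or if a joint passes its speed limit or range.

ROBOT

A 7-joint arm with a two-finger parallel gripper is mounted at the origin on a cart in front of the work surface, level with it; the furniture and walls round the work are solid. World frame = base frame: x ahead of the robot, y to its left, z up, the work surface at z = 0. Lengths are in mm, angles in rad, forces in N, time in s.
With the tool pointing down it reaches from about 425 to 950 mm from the base axis. Payload 16.7 kg.
Tool frame: the origin (TCP) lies midway between the tips of the shut fingers; the grasp point (between the pads) lies 19 mm behind it; z points along the fingers, y is the line along which they close (so a half turn about z gives the same grasp; the last joint's range is limited). The gripper opens to 94 mm and grips with 3 to 60 N. Pads are 16 mm wide; open, the fingers measure 119 mm over their backs; the gripper's body (75 mm by 177 mm) begins 78 mm behind the grasp point.
Start: joints at [1.171, 0.426, 0.074, 1.606, -0.034, 1.111, -0.067], TCP at [167.491, -653.851, 205.467] pointing down, gripper open.
Joint ranges: [-2.85, 2.85], [-0.5, 2.14], [-1.23, 1.37], [0.21, 2.46], [-1.02, 4.16], [0.16, 2.05], [-2.73, 2.73]. Speed limits (rad/s): [1.89, 1.89, 2.39, 2.39, 3.01, 3.01, 3.01].

INTERFACE

Orientations are given as [roll, pitch, yaw] about the fixed x, y, z axes, in that order (R = Rz(yaw) Ry(pitch) Rx(roll)).
In Python, from bench import monitor, capture, arm gives the robot as it stands. The module is installed in compiled form; this text tells all that it offers.
- The arm moves only by the shell command python3 -m pendant 'ROWS' [FORCE]. ROWS is JSON, a list of rows, each a list of 7 numbers: the opening, from 0 (shut) to 1 (fully open), then the shift along the world's x, y, z in cm, then the turn, a rotation vector about the world's x, y, z in degrees. A call has 1 to 12 rows; each row shifts and turns the commanded pose from where the row before left it; what a row does not reach is not made up. A row lasts 1/10 s, in which the tool goes at most 50 mm and 8.59 degrees, less where a joint would pass 70% of its speed; a pose out of reach is approached as far as the arm can. A call is refused whole if a number of a shift passes 5 or a number of a turn 8.59, either way. A call with a gripper value outside its range is refused whole. The fingers move at their own pace and stop on an object; FORCE is the grip in N (left out, the last holds). Time passes only in rows, so rows that do not move let the fingers close. It gives the time, the measured TCP pose, the force, the opening and the grip force at its end, in the units of the state.
- monitor.read_state(): the state, without advancing time (a new reading comes with each control period).
- capture(name): name is "scene" or "top" or "wrist"; returns a dict with "image" (400x640x3 uint8, red, green, blue), "vfov" (degrees; the focal length in pixels is half the picture's height over the tangent of half this angle, whatever the lens; pixels are square), "cx", "cy" (the principal point, pixels), "dist" ([k1, k2, p1, p2, k3] as OpenCV has them; the pictures are not rectified), "camera_from_world" (4x4, takes a point from world to camera coordinates); the wrist camera has in their place "mount" (4x4, takes a point from camera to tool coordinates, whose origin is the TCP and whose axes are the flange's). Camera axes: x right, y up, looking along -z (the intrinsics and any distortion apply to the point x, -y, -z); pixel columns grow to the right and rows downward; lengths in mm; the calibration is good to about 2 mm. A picture is of the moment at which its call begins: read the wrist's pose just before it. There is no depth.
- arm.close_job(): hands the job in; it is judged then, once.
The state is a dict: "time_s": time; "qpos": joint angles; "dq": joint speeds; "joint_efforts": joint torques, N m; "position": TCP position; "ee_rot": TCP orientation; "contact_force": force on the tool from outside, world axes, zero at the start; "moment": the same for the moment, N m; "gripper_width": finger opening in mm; "grip_force": force on a finger pad.
Only numpy, scipy, OpenCV 4.12 (cv2) and the standard library are available. Lean on these libraries where they do the work, as an engineer would, in place of code of your own. Each camera call takes 0.05 s, during which the arm holds its last target. There are 200 camera calls.

## Working session

There is one attempt and no reset: what is moved stays moved. The work goes in short steps, Python scripts to look and compute and a shell command to move; the robot and the scene stay as the last step left them, time stands still between calls to the robot, and variables do not carry over. Pictures are saved under pics/ and viewed, at most 10 in all, crops included, and the job is handed in when it is done.

```bash
mkdir -p pics; cat > h.py <<'E'
import numpy as np, cv2, pickle
from bench import monitor, capture, arm
def grab(n):
    s=monitor.read_state(); c=capture(n); c['state']=s; pickle.dump(c,open(f'pics/{n}.pkl','wb')); return c
def K(c):
    f=200/np.tan(np.radians(c['vfov'])/2); return np.array([[f,0,c['cx']],[0,f,c['cy']],[0,0,1.]])
def cfw(c):
    if 'camera_from_world' in c: return np.array(c['camera_from_world'])
    from scipy.spatial.transform import Rotation as R
    T=np.eye(4); T[:3,:3]=R.from_euler('xyz',c['state']['ee_rot']).as_matrix(); T[:3,3]=c['state']['position']
    return np.linalg.inv(T@np.array(c['mount']))
def proj(c,P):
    P=np.atleast_2d(P).astype(float); T=cfw(c); p=P@T[:3,:3].T+T[:3,3]; p=p*[1,-1,-1]
    return cv2.projectPoints(p,np.zeros(3),np.zeros(3),K(c),np.array(c['dist'],float))[0][:,0]
def ray(c,uv):
    u=cv2.undistortPoints(np.array([[uv]],float),K(c),np.array(c['dist'],float))[0,0]
    T=cfw(c); d=T[:3,:3].T@np.array([u[0],-u[1],-1]); o=-T[:3,:3].T@T[:3,3]; return o,d/np.linalg.norm(d)
def onz(c,uv,z):
    o,d=ray(c,uv); return o+d*(z-o[2])/d[2]
def tri(*cu):
    A=np.zeros((3,3));b=np.zeros(3)
    for c,uv in cu:
        o,d=ray(c,uv);M=np.eye(3)-np.outer(d,d);A+=M;b+=M@o
    return np.linalg.solve(A,b)
def load(n): return pickle.load(open(f'pics/{n}.pkl','rb'))
def save(n,im,s=1): cv2.imwrite(f'pics/{n}.png',cv2.resize(im[:,:,::-1],None,fx=s,fy=s,interpolation=cv2.INTER_CUBIC))
E
python3 - <<'E'
from h import *
for n in('scene','top'):
    c=grab(n); save(n+'1',c['image'],1.25); print(n,c['vfov'],c['dist'],np.linalg.inv(cfw(c))[:3].round(2).tolist())
print(monitor.read_state())
E
```

```text
scene 49.807626999661764 [-0.08709721  0.          0.          0.          0.        ] [[-0.48, 0.41, -0.78, -467.38], [-0.88, -0.23, 0.42, 491.23], [-0.0, 0.88, 0.47, 693.7]]
top 54.59159882229958 [-0.01447324  0.          0.          0.          0.        ] [[-0.03, 1.0, -0.07, 404.69], [-1.0, -0.03, 0.02, -45.44], [0.02, 0.07, 1.0, 1573.01]]
{'time_s': 0.1, 'qpos': array([ 1.17049012,  0.42665923,  0.07387606,  1.60653008, -0.0341097 ,
        1.11080465, -0.06708421]), 'dq': array([ 1.41670716e-04, -2.01085933e-03, -4.92034363e-04,  3.83766531e-05,
       -7.64567005e-04, -1.07608339e-03,  1.29998061e-03]), 'joint_efforts': array([ 9.23332380e-03, -9.37467313e+01,  3.67829897e+00, -4.55039763e+01,
       -4.83704510e-02,  1.67970371e-02,  3.38675852e-05]), 'position': array([ 167.3897996 , -653.51121286,  204.85885404]), 'ee_rot': array([-3.14045415e+00,  7.99794533e-05,  2.50765493e-01]), 'contact_force': array([-0.36582613,  0.36531062,  0.37762282]), 'moment': array([-0.01507853, -0.04430741, -0.00815427]), 'grip_force': 0.0, 'gripper_width': 94.03911483076091}
```

View pics/scene1.png

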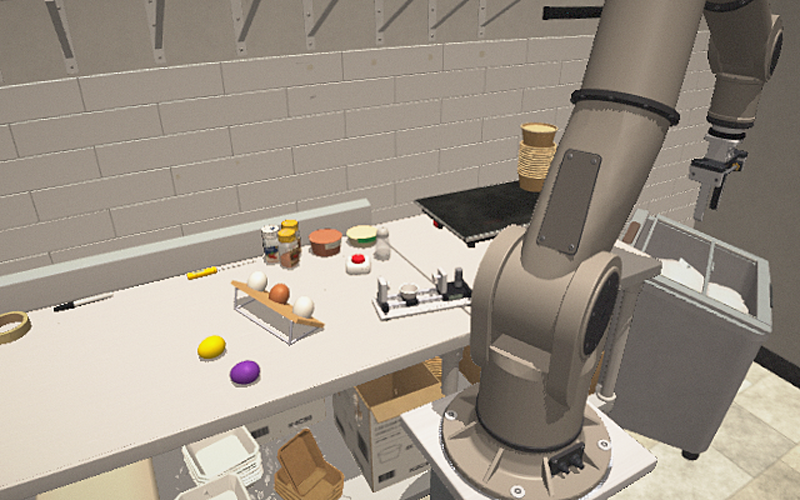

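View pics/top1.png

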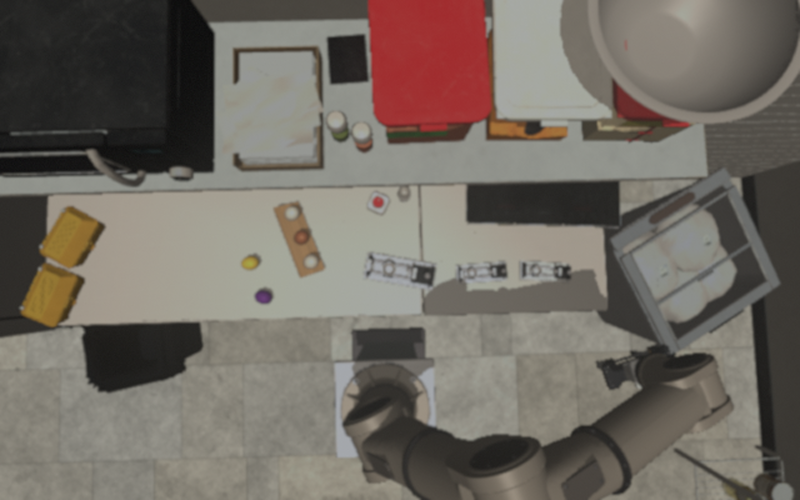

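Brown egg candidates: brown at top (302,237) in the rack is meant; yellow (250,262) and purple (263,296) are decoys. Gauges: top (400,268), the largest, is meant; (482,271) and (545,271) are smaller. I confirm this in an enlarged crop.

```bash
python3 - <<'E'
from h import *
t=load('top')['image'][150:240,205:365]; s=load('scene')['image'][170:290,170:390]
a=cv2.resize(t,(800,450),interpolation=cv2.INTER_CUBIC)
save('crop1',a[:, :]); 
b=cv2.resize(s,None,fx=3.6,fy=3.6,interpolation=cv2.INTER_CUBIC); save('crop2',b)
E
```

```text
(no output)
```

View pics/crop1.png

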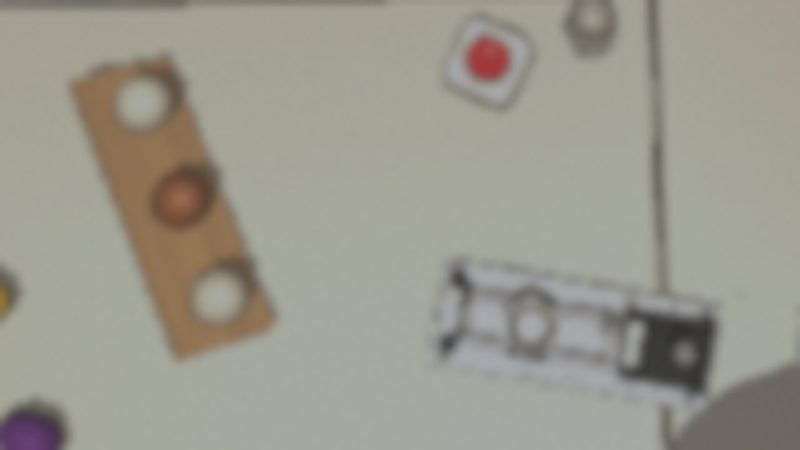

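View pics/crop2.png

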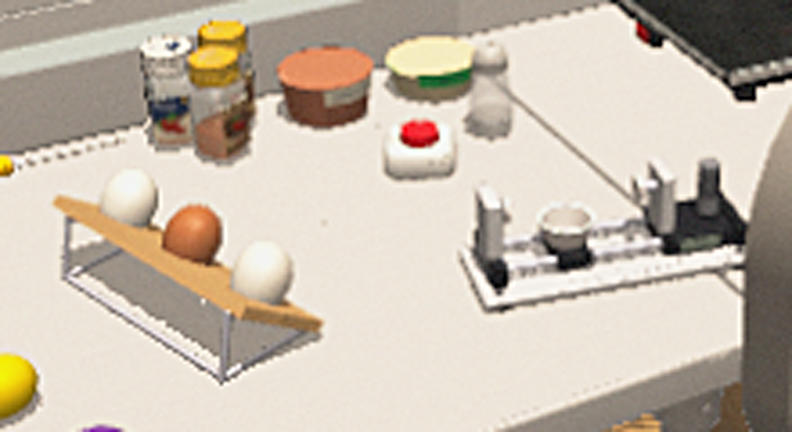

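The scene crop confirms the brown egg in the middle hole (195,235) and the large gauge: anvil at left, cup (567,228), and jaw with knob (708,180). The rack's high edge is at near left, so it slopes down toward -y. Now coarse positions.

```bash
python3 - <<'E'
from h import *
t=load('top'); s=load('scene')
T=lambda u,v:(205+(u+.5)/5-.5,150+(v+.5)/5-.5)
S=lambda u,v:(170+(u+.5)/3.6-.5,170+(v+.5)/3.6-.5)
def brown(im,box):
    h=cv2.cvtColor(im,cv2.COLOR_RGB2HSV); m=np.zeros(im.shape[:2]); x0,y0,x1,y1=box
    return h[y0:y1,x0:x1]
print('egg tri',tri((t,T(181,198)),(s,S(193,233))),'top z55',onz(t,T(181,198),55), 'scene z55',onz(s,S(193,233),55))
for n,p in dict(wa=(143,102),wb=(219,296)).items(): print(n,onz(t,T(*p),55))
for n,p in dict(wa=(130,200),wb=(264,272)).items(): print(n,'scene',onz(s,S(*p),55))
for n,p,z in [('anv corner',(455,262),12),('a2',(438,358),12),('j1',(715,305),12),('cup',(531,323),50),('knob',(686,352),80)]: print(n,onz(t,T(*p),z))
print('cup sc',onz(s,S(567,215),50),'knob sc',onz(s,S(709,163),80),'cup tri',tri((t,T(531,323)),(s,S(567,215))))
print('timer',onz(t,T(488,60),38),'salt',onz(t,T(592,15),90))
c=grab('wrist'); print(c['vfov'],c['dist'],np.array(c['mount']).round(2).tolist())
E
```

```text
egg tri [546.523395   246.73334045  59.70082352] top z55 [546.86676302 247.39054692  55.        ] scene z55 [554.22170415 245.14008746  55.        ]
wa [623.54154824 276.14233274  55.        ]
wb [469.15493671 218.88650784  55.        ]
wa scene [627.13382294 275.06388909  55.        ]
wb scene [475.90359719 214.90247451  55.        ]
anv corner [492.86546504  36.27704722  12.        ]
a2 [416.09745361  51.8213406   12.        ]
j1 [ 452.09923722 -172.21506542   12.        ]
cup [441.06515976 -24.09929691  50.        ]
knob [ 414.54273434 -143.10880989   80.        ]
cup sc [445.39597494 -26.40152776  50.        ] knob sc [ 417.2632679  -140.88988608   80.        ] cup tri [441.0450872  -24.05273541  53.02896633]
timer [652.15825113   4.61279419  38.        ] salt [676.71619492 -78.37258617  90.        ]
71.50497959232563 [-0.02465526  0.          0.          0.          0.        ] [[-0.0, 0.96, 0.27, 77.2], [1.0, 0.0, -0.0, -0.78], [-0.0, 0.27, -0.96, -178.37], [0.0, 0.0, 0.0, 1.0]]
```

```bash
python3 -m pendant '[[1,2.6,3.6,1,0,0,4],[1,2.6,3.6,1,0,0,4],[1,2.6,3.6,1,0,0,4],[1,2.6,3.6,1,0,0,4],[1,2.6,3.6,0.5,0,0,4],[1,2.6,3.6,0,0,0,4],[1,2.6,3.6,0,0,0,4],[1,2.6,3.6,0,0,0,4],[1,2.6,3.6,0,0,0,4],[1,2.6,3.6,0,0,0,4]]' && python3 -m pendant '[[1,0.8,4.8,0,0,0,4],[1,0.8,4.8,0,0,0,4],[1,0.8,4.8,0,0,0,5],[1,0.6,4.8,0,0,0,5],[1,0.3,4.8,0,0,0,5],[1,0,0,0,0,0,0],[1,0,0,0,0,0,0]]'
python3 - <<'E'
from h import *
c=grab('wrist'); save('w1',c['image'],1.25); print(c['state']['position'],c['state']['ee_rot'],c['state']['qpos'])
E
```

```text
time_s: 1.15
position: [428.1, -292.2, 250.5]
ee_rot: [3.141, 0.0, 0.952]
contact_force: [0.9, 0.0, -0.2]
gripper_width: 94.0
grip_force: 0.0
time_s: 1.85
position: [460.4, -53.1, 250.5]
ee_rot: [-3.142, 0.0, 1.352]
contact_force: [0.7, -1.3, 0.2]
gripper_width: 94.0
grip_force: 0.0
[460.42130416 -53.11329713 250.46077029] [-3.14152385e+00  2.18554867e-04  1.35219218e+00] [ 0.4705265   0.06262027 -0.51013463  1.97939968  0.03437467  1.10788693
 -0.2727354 ]
```

View pics/w1.png

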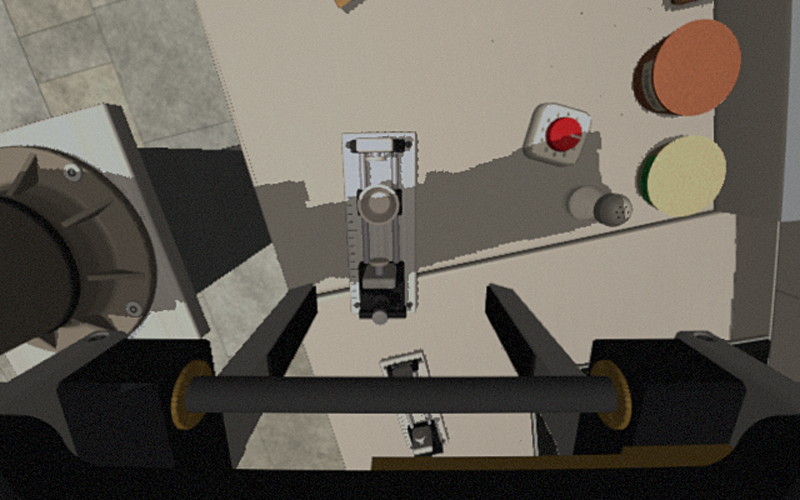

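The wrist view shows the gauge: anvil plate (377,143), cup rim (379,204), knob top (380,318), base corners (342,134) and (417,131). Timer is at (560,133) and salt at (612,210).

```bash
python3 - <<'E'
from h import *
c=load('wrist'); W=lambda u,v:((u+.5)/1.25-.5,(v+.5)/1.25-.5)
for n,p,z in [('c1',(342,134),10),('c2',(417,131),10),('c3',(418,312),10),('c4',(351,313),10),('cup',(379,204),50),('knob',(380,318),80),('anvil',(376,143),82)]: print(n,onz(c,W(*p),z).round(1))
im=c['image']
g=cv2.cvtColor(im,cv2.COLOR_RGB2GRAY)
save('w1c',im[95:265,255:355],3.5)
E
```

```text
c1 [416.3  60.1  10. ]
c2 [501.   44.5  10. ]
c3 [ 455.9 -177.2   10. ]
c4 [ 369.4 -159.4   10. ]
cup [442.6 -22.7  50. ]
knob [ 417.  -141.6   80. ]
anvil [456.3  38.7  82. ]
```

View pics/w1c.png

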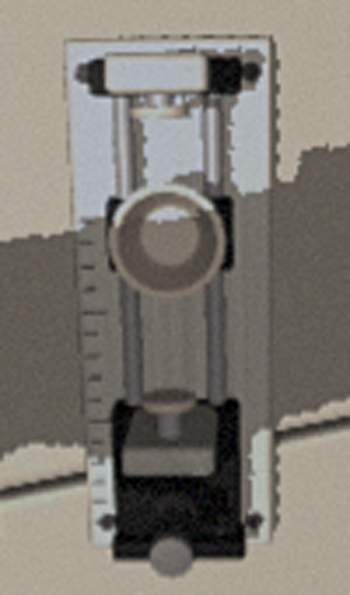

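```bash
cat >> h.py <<'E'
def gfit(c,obs):
    from scipy.optimize import least_squares
    # p: ox,oy,yaw,basez,cupy,knoby
    def pts(p):
        Y=p[2]; R=np.array([[np.cos(Y),-np.sin(Y)],[np.sin(Y),np.cos(Y)]])
        L=np.array([[-43,114,p[3]],[43,114,p[3]],[43,-114,p[3]],[-43,-114,p[3]],[0,p[4],50],[0,p[5],80]])
        return np.c_[L[:,:2]@R.T+p[:2],L[:,2]]
    r=least_squares(lambda p:(proj(c,pts(p))-obs).ravel(),[436,-60,-.2,10,40,-86]); return r.x,r.fun.reshape(-1,2),pts(r.x)
E
python3 - <<'E'
from h import *
c=load('wrist')
o=np.array([(65,39),(272,38),(272,541),(90,541),(167,241),(172,557)],float); o=(o+.5)/3.5-.5+[255,95]
p,f,P=gfit(c,o); print(p.round(3),f.round(2),P.round(1))
E
```

```text
[ 4.33977e+02 -5.81730e+01 -2.09000e-01  3.77700e+00  3.59270e+01
 -8.43980e+01] [[ 0.14  0.11]
 [ 0.09 -0.26]
 [-0.12 -0.15]
 [ 0.42  0.31]
 [-0.03  0.  ]
 [-0.43  0.01]] [[ 415.6   62.3    3.8]
 [ 499.7   44.4    3.8]
 [ 452.4 -178.6    3.8]
 [ 368.2 -160.8    3.8]
 [ 441.4  -23.    50. ]
 [ 416.5 -140.7   80. ]]
```

```bash
python3 -m pendant '[[0.7,2.1,4.4,0,0,0,6.6],[0.7,2.1,4.4,0,0,0,6.6],[0.7,2.1,4.4,0,0,0,6.6],[0.7,2.1,4.4,0,0,0,6.6],[0.7,2.1,4.4,0,0,0,6.6],[0.7,0,0.5,-2.3,6.75,2.51,0],[0.7,0,0.5,-2.3,6.75,2.51,0],[0.7,0,0.5,-2.3,6.75,2.51,0],[0.7,0,0.5,-2.3,6.75,2.51,0],[0.7,0,0.5,-2.3,6.75,2.51,0],[0.7,0,0,0,0,0,0],[0.7,0,0,0,0,0,0]]'
python3 - <<'E'
from h import *
c=grab('wrist'); save('w2',c['image'],1.25); print(c['state']['position'],c['state']['ee_rot'],c['state']['qpos'],proj(c,[548,247,55])*1.25)
E
```

```text
time_s: 3.1
position: [565.7, 189.8, 134.9]
ee_rot: [-3.139, -0.628, 1.922]
contact_force: [-0.8, 0.7, 0.8]
gripper_width: 65.7
grip_force: 0.0
[565.70423805 189.8027651  134.92769614] [-3.13860265 -0.62750383  1.92208913] [ 0.50527182  0.65709238 -0.81623059  1.75951639 -0.18970122  1.00010997
  0.2458093 ] [[404.68513692 249.21253901]]
```

View pics/w2.png

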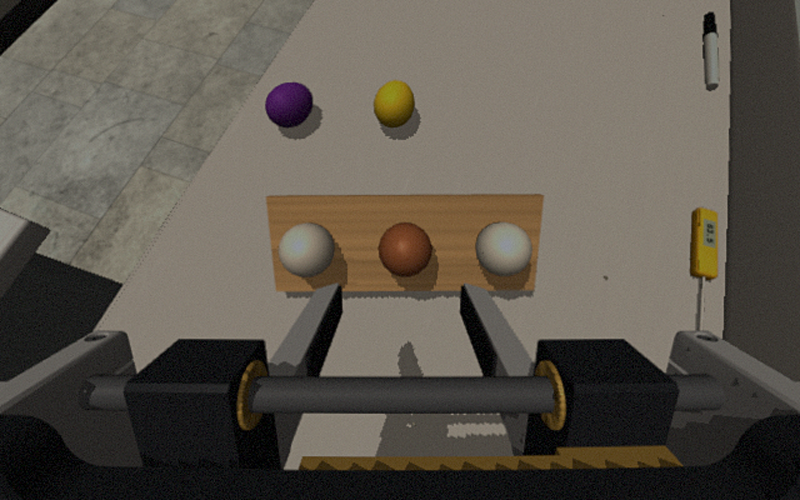

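The brown egg is at (405,249) in the middle hole, whites at (307,249) and (503,249), and the board is square to the image. I fit the rack pose from the egg blobs.

```bash
cat >> h.py <<'E'
def eggpts(E,ax):
    from scipy.spatial.transform import Rotation as R
    u=np.linspace(0,2*np.pi,40); v=np.linspace(-np.pi/2,np.pi/2,41); U,V=np.meshgrid(u,v)
    L=np.c_[(22.5*np.cos(V)*np.cos(U)).ravel(),(22.5*np.cos(V)*np.sin(U)).ravel(),(np.where(V<0,32,26)*np.sin(V)).ravel()]
    return L@R.align_vectors([ax],[[0,0,1]])[0].as_matrix().T+E
def hullc(c,E,ax):
    h=cv2.convexHull(proj(c,eggpts(E,ax)).astype(np.float32)); m=cv2.moments(h); return np.array([m['m10']/m['m00'],m['m01']/m['m00'],m['m00']])
def brownblob(c,near):
    im=cv2.cvtColor(c['image'],cv2.COLOR_RGB2HSV).astype(int); r=c['image'].astype(int)
    m=((r[...,0]-r[...,2]>25)&(im[...,0]<12)&(im[...,1]>130)&(im[...,2]>25)).astype(np.uint8)
    n,l,st,ce=cv2.connectedComponentsWithStats(cv2.morphologyEx(m,cv2.MORPH_OPEN,np.ones((3,3))))
    k=1+np.argmin(np.linalg.norm(ce[1:]-near,axis=1)+1e3*(st[1:,4]<60)); h=cv2.convexHull(np.argwhere(l==k)[:,::-1].astype(np.float32)); M=cv2.moments(h)
    return np.array([M['m10']/M['m00'],M['m01']/M['m00'],M['m00']])
E
python3 - <<'E'
from h import *
from scipy.optimize import least_squares
c=load('wrist'); ax=np.array([.205,-.551,.809])
W=lambda u,v:((u+.5)/1.25-.5,(v+.5)/1.25-.5)
b=brownblob(c,W(405,249)); print('blob',b)
f=lambda p:hullc(c,[p[0],p[1],55],ax)[:2]-b[:2]
E=least_squares(f,[548,247],diff_step=1e-4).x; print('egg',E,'model area',hullc(c,[*E,55],ax)[2])
for n,uv in(('wL',W(307,249.5)),('wR',W(503.5,249))):
    q=least_squares(lambda p:hullc(c,[p[0],p[1],55],ax)[:2]-uv,E,diff_step=1e-4).x; print(n,q,q-E,np.linalg.norm(q-E))
t=load('top');bt=brownblob(t,(241,189)); print('top',least_squares(lambda p:hullc(t,[p[0],p[1],55],ax)[:2]-bt[:2],E,diff_step=1e-4).x,bt)
s=load('scene');bs=brownblob(s,(223,234)); print('scene',least_squares(lambda p:hullc(s,[p[0],p[1],55],ax)[:2]-bs[:2],E,diff_step=1e-4).x,bs)
from scipy.spatial.transform import Rotation as R
st=c['state'];Rm=R.from_euler('xyz',st['ee_rot']).as_matrix();print(Rm.round(3).tolist())
d=np.array([*E,55])-st['position'];print('egg in tool',Rm.T@d,'go',(Rm.T@d+[0,0,14]),'vec to grasp TCP',np.array([*E,55])-14*ax-st['position'])
E
```

```text
blob [314.63963964 198.62612613  74.        ]
egg [538.86189557 244.57037224] model area 1504.7502521355636
wL [472.12371958 218.92757826] [-66.73817599 -25.64279398] 71.49501393935368
wR [624.51026039 275.39559654] [85.64836482 30.82522431] 91.02657221583064
top [1079.51599875 -161.53726282] [ 340.14117507   55.47181256 8408.        ]
scene [544.46772568 253.26901795] [221.11247444 237.60736196  81.5       ]
[[-0.279, 0.938, -0.205], [0.76, 0.346, 0.55], [0.587, -0.002, -0.809]]
egg in tool [  2.17609125  -6.05688338 100.33452817] go [  2.17609125  -6.05688338 114.33452817] vec to grasp TCP [-29.71234248  62.48160714 -91.25369614]
```

```bash
python3 -m pendant '[[0.7,-0.35,1.75,-2.2,0,0,0],[0.7,-0.55,1.55,-2.25,0,0,0],[0.7,-0.55,1.55,-2.25,0,0,0],[0.7,-0.3,0.85,-1.25,0,0,0],[0.7,-0.25,0.7,-1,0,0,0],[0.7,0,0,0,0,0,0],[0.7,0,0,0,0,0,0]]' 10
python3 - <<'E'
from h import *
c=grab('wrist'); save('w3',c['image'][120:370,180:460],2.5); print(c['state']['position'],c['state']['contact_force'])
E
```

```text
time_s: 3.85
position: [546.3, 255.0, 46.9]
ee_rot: [3.14, -0.627, 1.927]
contact_force: [0.2, 0.3, 0.7]
gripper_width: 65.5
grip_force: 0.0
[546.2675693  254.99428786  46.92352314] [0.19601959 0.28371787 0.73947449]
```

View pics/w3.png

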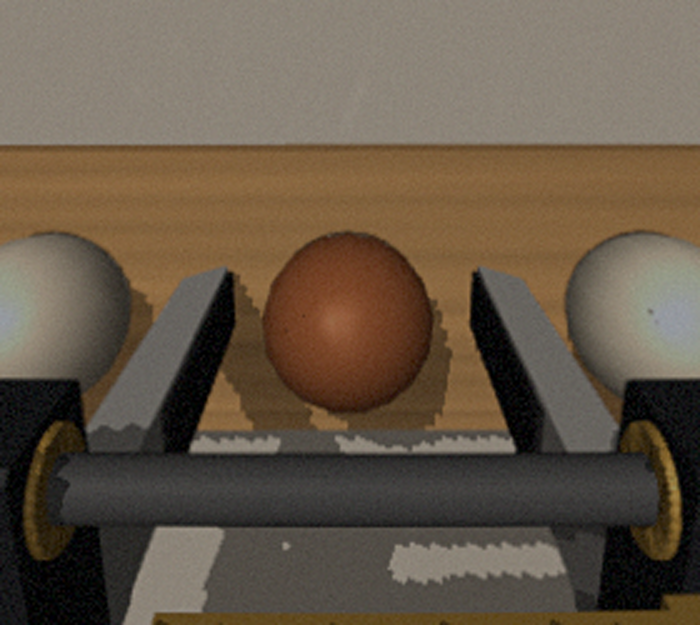

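```bash
python3 - <<'E'
from h import *
c=load('wrist'); M=np.linalg.inv(np.array(c['mount'])); st=c['state']
T=cfw(c); inv=np.linalg.inv(T)@M  # tool->world
Rm=inv[:3,:3]
tp=lambda q:(Rm@np.array(q)+st['position'])
pc=lambda P:((proj(c,P)-[180,120]+.5)*2.5-.5).round(0).tolist()
print('tips x+-8',[pc(tp([x,y,0])) for x in(-8,8) for y in(-33,33)])
for dx in(-4,0,4): 
  for gz in(-16,-12,-8):
    h=cv2.convexHull(proj(c,eggpts(tp([dx,0,gz]),-Rm[:,2])).astype(np.float32))[:,0]; h=(h-[180,120]+.5)*2.5-.5; print(dx,gz,h.min(0).round(),h.max(0).round())
E
```

```text
tips x+-8 [[[235.0, 326.0]], [[470.0, 326.0]], [[232.0, 272.0]], [[473.0, 272.0]]]
-4 -16 [264. 246.] [441. 436.]
-4 -12 [266. 242.] [439. 426.]
-4 -8 [268. 237.] [437. 417.]
0 -16 [263. 232.] [441. 421.]
0 -12 [265. 228.] [439. 412.]
0 -8 [267. 223.] [437. 403.]
4 -16 [263. 218.] [442. 407.]
4 -12 [265. 213.] [440. 398.]
4 -8 [267. 209.] [438. 389.]
```

```bash
python3 -m pendant '[[0.7,-0.1,0,-0.45,0,0,0],[0.7,0,0,0,0,0,0],[0.4,0,0,0,0,0,0],[0.4,0,0,0,0,0,0],[0.3,0,0,0,0,0,0],[0.3,0,0,0,0,0,0],[0.3,0,0,0,0,0,0]]' 10
```

```text
time_s: 4.6
position: [544.9, 254.5, 41.6]
ee_rot: [-3.141, -0.628, 1.925]
contact_force: [-0.2, -4.4, 6.0]
gripper_width: 44.0
grip_force: 11.3
```

```bash
python3 -m pendant '[[0.3,0.2,-0.55,0.8,0,0,0],[0.3,0.4,-1.1,1.6,0,0,0],[0.3,0.6,-1.65,2.4,0,0,0],[0.3,0.6,-1.65,2.4,0,0,0],[0.3,0,0,3,0,0,0],[0.3,0,0,0,0,0,0],[0.3,0,0,0,0,0,0]]'
python3 - <<'E'
from h import *
c=grab('wrist'); save('w4',c['image'][100:370,150:490],2.2); st=c['state'];print(st['position'],st['ee_rot'],st['contact_force'])
E
```

```text
time_s: 5.3
position: [562.8, 205.1, 144.0]
ee_rot: [3.141, -0.628, 1.926]
contact_force: [-0.5, 0.2, 0.2]
gripper_width: 44.0
grip_force: 10.0
[562.79079933 205.13488408 144.03594277] [ 3.14082322 -0.62753732  1.92642578] [-0.49104477  0.18843975  0.18603129]
```

View pics/w4.png

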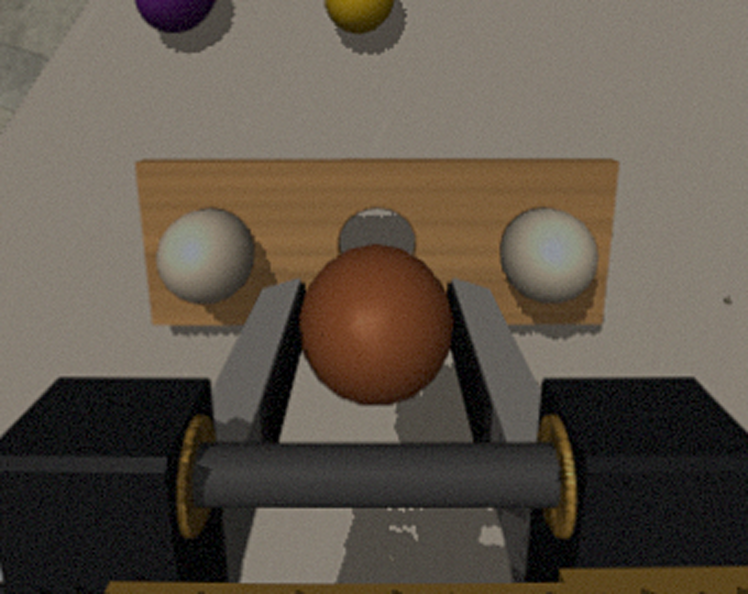

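```bash
python3 - <<'E'
from h import *
c=load('wrist'); M=np.linalg.inv(np.array(c['mount'])); st=c['state']
inv=np.linalg.inv(cfw(c))@M; Rm=inv[:3,:3]; tp=lambda q:(Rm@np.array(q)+st['position'])
# egg silhouette: colour
im=c['image'].astype(int); m=((im[...,0]>im[...,2]*1.6)&(im[...,0]>35)).astype(np.uint8)[150:300,270:380]
hs=cv2.cvtColor(c['image'],cv2.COLOR_RGB2HSV)[150:300,270:380]; print('hue egg',hs[100-3,50],'wood',hs[30,10] )
from scipy.optimize import least_squares
obs=np.array([301,244,452,405.])
def box(p):
    a=np.radians(p[3]); ax=Rm@np.array([np.sin(a),0,-np.cos(a)])
    h=cv2.convexHull(proj(c,eggpts(tp(p[:3]),ax)).astype(np.float32))[:,0]; h=(h-[150,100]+.5)*2.2-.5; return np.r_[h.min(0),h.max(0)]
for t in(-15,-10,-5,0,5,10,15):
    r=least_squares(lambda p:box([*p,t])-obs,[0,0,-12],diff_step=1e-2,x_scale=1); print(t,r.x.round(2),r.fun.round(1))
E
```

```text
hue egg [ 11 148 141] wood [ 16 142 126]
-15 [  0.   -0.  -11.1] [-1.3 -7.3  0.1  3.1]
-10 [  0.     0.   -11.11] [-1.3 -4.8  0.1  2. ]
-5 [  0.     0.   -11.13] [-1.3 -2.5  0.1  1. ]
0 [  0.     0.15 -11.18] [-0.7 -0.5  0.7 -0. ]
5 [  0.     0.15 -11.26] [-0.8  1.1  0.8 -0.9]
10 [  0.     0.   -11.37] [-1.4  2.4  0.4 -1.6]
15 [  0.     0.   -11.52] [-1.5  3.2  0.5 -2.1]
```

```bash
python3 -m pendant '[[0.3,0,-1,1,-6.75,-2.51,0],[0.3,-0.5,-1,1,-6.75,-2.51,0],[0.3,-1,-2,1,-6.75,-2.51,0],[0.3,-1,-2,1,-6.75,-2.51,0],[0.3,-1.5,-2.5,0,-6.75,-2.51,0],[0.3,-2,-3.6,0,0,0,-6.5],[0.3,-2,-3.6,0,0,0,-6.5],[0.3,-2,-3.6,0,0,0,-6.5],[0.3,-1.5,-2.5,0,0,0,-6.5],[0.3,-0.6,-1,0,0,0,-6.4],[0.3,0,0,0,0,0,0],[0.3,0,0,0,0,0,0]]'
```

```text
time_s: 6.55
position: [441.5, -21.8, 183.1]
ee_rot: [-3.141, -0.0, 1.364]
contact_force: [0.3, -0.2, -0.6]
gripper_width: 44.3
grip_force: 10.0
```

```bash
python3 - <<'E'
from h import *
c=grab('wrist'); st=c['state']; print(st['position'],np.degrees(st['ee_rot']),st['gripper_width'],st['qpos'])
M=np.linalg.inv(np.array(c['mount'])); inv=np.linalg.inv(cfw(c))@M; tp=lambda q:inv[:3,:3]@np.array(q)+st['position']
print('egg',proj(c,tp([0,0,-11.2])),'cup',proj(c,[441.4,-23,50]))
E
```

```text
[441.52582077 -21.840643   183.1331956 ] [-1.79962586e+02 -9.70626474e-03  7.81800906e+01] 44.31276820403476 [ 0.41326784  0.10042844 -0.53378661  2.10165747  0.06208446  0.95487772
 -0.36053134]
egg [[321.15700493 246.9922795 ]] cup [[320.9249252  194.43930063]]
```

```bash
python3 -m pendant '[[0.3,0,-0.12,-3,0,0,0],[0.3,0,0,-3,0,0,0],[0.3,0,0,-3,0,0,0],[0.3,0,0,-1.6,0,0,0],[0.3,0,0,-0.8,0,0,0],[0.3,0,0,0,0,0,0],[0.3,0,0,0,0,0,0]]'
python3 - <<'E'
from h import *
c=grab('scene'); s=cv2.cvtColor(c['image'],cv2.COLOR_RGB2HSV)
from h import *
st=monitor.read_state(); print(st['position'])
m=((s[...,0]<14)&(s[...,1]>110)&(c['image'][...,0]>50)).astype(np.uint8)
p=proj(c,st['position']+[0,0,11.2])[0]; print(p)
n,l,stt,ce=cv2.connectedComponentsWithStats(m); print([(stt[k].tolist(),ce[k].round(1).tolist()) for k in range(1,n) if stt[k,4]>15 and np.linalg.norm(ce[k]-p)<30])
h=cv2.convexHull(proj(c,eggpts(st['position']+[0,0,11.2],[0,0,1])).astype(np.float32))[:,0]; print(h.min(0),h.max(0))
w=grab('wrist'); i=cv2.cvtColor(w['image'],cv2.COLOR_RGB2GRAY); save('x',w['image'])
E
```

```text
time_s: 7.3
position: [442.0, -23.0, 70.0]
ee_rot: [3.141, -0.0, 1.362]
contact_force: [0.1, -0.1, -0.2]
gripper_width: 44.2
grip_force: 10.0
[442.16599955 -23.2717042   70.21813376]
[326.78954371 220.62541014]
[([319, 210, 8, 20, 101], [322.7, 219.6])]
[318.79175 211.65271] [334.8017  231.19783]
```

```bash
python3 -m pendant '[[0.3,0,0,-0.5,0,0,0],[0.3,0,0,-0.4,0,0,0],[0.3,0,0,-0.2,0,0,0],[0.3,0,0,-0.1,0,0,0],[0.3,0,0,0,0,0,0],[0.3,0,0,0,0,0,0]]' | sed -n '1,4p'; python3 -m pendant '[[0.3,0,0,-0.15,0,0,0],[0.3,0,0,0,0,0,0],[0.3,0,0,0,0,0,0]]' | sed -n '1,4p'
```

```text
time_s: 8.0
position: [441.5, -23.5, 57.5]
ee_rot: [-3.142, -0.0, 1.361]
contact_force: [0.5, 0.3, -0.3]
time_s: 8.3
position: [441.5, -23.5, 55.9]
ee_rot: [-3.141, -0.0, 1.361]
contact_force: [0.4, 0.9, -0.8]
```

```bash
for i in 1 2; do python3 -m pendant '[[0.3,0,0,-0.1,0,0,0],[0.3,0,0,0,0,0,0],[0.3,0,0,0,0,0,0]]' | sed -n '2,4p'; done
```

```text
position: [441.5, -23.6, 54.9]
ee_rot: [-3.142, -0.0, 1.361]
contact_force: [-0.5, 0.3, -1.5]
position: [441.5, -23.5, 53.9]
ee_rot: [-3.141, -0.0, 1.361]
contact_force: [-0.4, 0.1, -0.1]
```

```bash
for i in 1 2; do python3 -m pendant '[[0.3,0,0,-0.08,0,0,0],[0.3,0,0,0,0,0,0],[0.3,0,0,0,0,0,0]]' | sed -n '2,6p'; done; python3 - <<'E'
from h import *
c=grab('wrist'); st=c['state']; print(np.mean([monitor.read_state()['contact_force']],0))
save('w5',c['image'][100:370,190:450],2.2)
E
```

```text
position: [441.5, -23.6, 53.1]
ee_rot: [-3.141, -0.0, 1.361]
contact_force: [-1.3, 0.1, 0.1]
gripper_width: 44.0
grip_force: 10.0
position: [441.5, -23.6, 52.3]
ee_rot: [-3.141, 0.0, 1.361]
contact_force: [1.0, 0.3, -0.3]
gripper_width: 44.5
grip_force: 10.0
[ 0.16474679  0.23024574 -0.45353044]
```

View pics/w5.png

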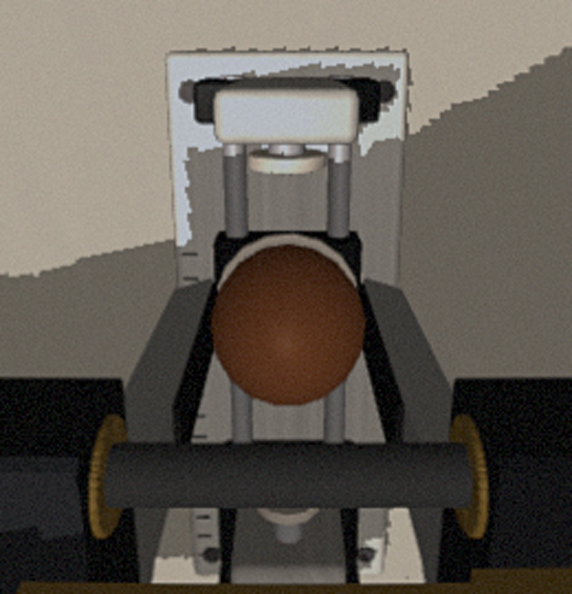

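The egg is centred over the cup (288,325 in crop) with the rim arc at v=237. I compare with the model for height and tilt.

```bash
python3 - <<'E'
from h import *
from scipy.optimize import least_squares
c=load('wrist'); M=np.linalg.inv(np.array(c['mount'])); st=c['state']
inv=np.linalg.inv(cfw(c))@M; Rm=inv[:3,:3]; tp=lambda q:(Rm@np.array(q)+st['position'])
pc=lambda P:(proj(c,P)-[190,100]+.5)*2.2-.5
obs=np.array([211,245,365,405.])
def box(p):
    a=np.radians(p[3]); ax=Rm@np.array([np.sin(a),0,-np.cos(a)])
    h=pc(eggpts(tp(p[:3]),ax)); return np.r_[h.min(0),h.max(0)]
for t in(-10,-5,0,5,10):
    r=least_squares(lambda p:box([*p,t])-obs,[1,1,-12],diff_step=1e-2); print(t,r.x.round(2),r.fun.round(1))
u=np.array([np.sin(.209),np.cos(.209)])
for d in(-3,0,3): print(d,pc([*(np.array([441.4,-23])+u*(23.5+d)),50]))
for z in(48,50,52): print(z,pc([*(np.array([441.4,-23])+u*23.5),z]))
E
```

```text
-10 [-1.68 -0.34 -7.83] [ 2.3 -2.3 -2.3  2.1]
-5 [-0.63 -0.34 -9.66] [ 1.5 -1.5 -1.5  1.3]
0 [  0.29  -0.35 -11.3 ] [ 0.7 -0.7 -0.7  0.6]
5 [  1.02  -0.34 -12.66] [ 0. -0. -0.  0.]
10 [  1.58  -0.34 -13.78] [-0.5  0.5  0.5 -0.5]
-3 [[288.40617412 242.92975602]]
0 [[288.39678065 233.6523918 ]]
3 [[288.38730065 224.29553979]]
48 [[288.38422137 231.81471938]]
50 [[288.39678065 233.6523918 ]]
52 [[288.40959901 235.52800324]]
```

```bash
for i in 1 2; do python3 -m pendant '[[0.3,0,0,-0.07,0,0,0],[0.3,0,0,0,0,0,0],[0.3,0,0,0,0,0,0]]' | sed -n '2,4p'; python3 -m pendant '[[0.3,0,0,0,0,0,0]]' | sed -n '4p'; done
```

```text
position: [441.5, -23.6, 51.7]
ee_rot: [-3.142, -0.0, 1.361]
contact_force: [-0.1, -0.2, -0.1]
contact_force: [-0.2, -0.5, -0.5]
position: [441.4, -23.5, 50.9]
ee_rot: [-3.141, -0.0, 1.361]
contact_force: [0.1, -0.2, 0.1]
contact_force: [0.5, 0.6, -1.0]
```

```bash
for i in 1 2; do python3 -m pendant '[[0.3,0,0,-0.05,0,0,0],[0.3,0,0,0,0,0,0],[0.3,0,0,0,0,0,0]]' | sed -n '2,4p'; python3 -m pendant '[[0.3,0,0,0,0,0,0]]' | sed -n '4p'; done
```

```text
position: [441.5, -23.6, 50.5]
ee_rot: [-3.141, -0.0, 1.361]
contact_force: [-0.5, -0.8, 0.3]
contact_force: [0.1, -0.1, -0.5]
position: [441.6, -23.5, 50.2]
ee_rot: [3.141, 0.0, 1.361]
contact_force: [-2.8, 1.0, 8.5]
contact_force: [-2.8, 0.3, 7.5]
```

```bash
python3 -m pendant '[[0.3,0,0,0.02,0,0,0],[0.3,0,0,0,0,0,0]]' 3; python3 -m pendant '[[0.52,0,0,0,0,0,0],[0.58,0,0,0,0,0,0],[0.62,0,0,0,0,0,0],[0.62,0,0,0,0,0,0]]'
python3 - <<'E'
from h import *
c=grab('wrist'); save('w6',c['image'][100:370,190:450],2.2)
im=c['image'].astype(int); r=(im[...,0]-im[...,2])
# brown mask in egg window
m=(im[...,0]>1.7*im[...,2])&(im[...,0]>40); m[:190]=0;m[300:]=0;m[:,:260]=0;m[:,380:]=0
n,l,st,ce=cv2.connectedComponentsWithStats(m.astype(np.uint8)); k=1+np.argmax(st[1:,4]); x,y,w,h,a=st[k]
print('box crop',(np.array([x,y,x+w,y+h])-[190,100,190,100])*2.2,a)
E
```

```text
time_s: 11.35
position: [441.5, -23.5, 50.2]
ee_rot: [3.142, -0.0, 1.361]
contact_force: [-1.4, 0.6, 4.7]
gripper_width: 44.8
grip_force: 4.9
time_s: 11.75
position: [441.5, -23.6, 50.1]
ee_rot: [-3.141, -0.0, 1.361]
contact_force: [-0.9, -0.0, 0.1]
gripper_width: 58.3
grip_force: 0.0
box crop [211.2 244.2 365.2 404.8] 3934
```

```bash
python3 -m pendant '[[0.62,0,0,1,0,0,0],[0.62,0,0,3,0,0,0],[0.62,0,0,4,0,0,0],[0.62,0,0,4,0,0,0],[0.62,-0.8,-3.7,1,0,0,0],[0.62,-0.8,-4,0,0,0,0],[0.62,-0.9,-4,0,0,0,0],[0.62,0,0,0,0,0,0],[0.62,0,0,0,0,0,0]]'
cat > chk.py <<'E'
from h import *
from scipy.optimize import least_squares
for n in('wrist','scene'):
    c=grab(n); im=c['image'].astype(int); m=((im[...,0]>1.7*im[...,2])&(im[...,0]>40)).astype(np.uint8)
    e=proj(c,[441.5,-23.5,66])[0]; N,l,st,ce=cv2.connectedComponentsWithStats(m); ok=[k for k in range(1,N) if st[k,4]>40]
    k=min(ok,key=lambda k:np.linalg.norm(ce[k]-e)); h=cv2.convexHull(np.argwhere(l==k)[:,::-1].astype(np.float32)); print(n,'pred',e,st[k],ce[k])
    ell=cv2.fitEllipse(np.argwhere(cv2.morphologyEx((l==k).astype(np.uint8),cv2.MORPH_GRADIENT,np.ones((3,3),np.uint8))>0)[:,::-1].astype(np.float32)); print('ellipse',ell)
    for tx,ty in((0,0),(10,0),(-10,0),(0,10),(0,-10)):
        ax=np.array([np.sin(np.radians(tx)),np.sin(np.radians(ty)),1]);H=cv2.convexHull(proj(c,eggpts(np.array([441.5,-23.5,66]),ax/np.linalg.norm(ax))).astype(np.float32)); print(tx,ty,[np.round(q,2) for q in cv2.fitEllipse(H)],cv2.contourArea(H), H[:,0].min(0),H[:,0].max(0))
c=load('wrist'); save('w7',c['image'])
E
python3 chk.py
```

```text
time_s: 12.7
position: [416.3, -141.0, 180.8]
ee_rot: [3.141, -0.0, 1.359]
contact_force: [0.2, 0.7, 0.8]
gripper_width: 58.2
grip_force: 0.0
wrist pred [320.62325192  79.26716471] [ 298   53   45   48 1683] [320.2305407   76.78728461]
ellipse ((320.2399597167969, 76.78482818603516), (45.11650848388672, 47.808135986328125), 175.8893280029297)
0 0 [array([320.62,  78.42]), array([46.02, 50.01]), np.float64(0.07)] 1800.2415729605127 [297.60202   53.491066] [343.63632 103.43862]
10 0 [array([320.68,  78.45]), array([46.29, 50.18]), np.float64(5.37)] 1817.9310543878819 [297.541     53.397774] [343.84076 103.5103 ]
-10 0 [array([320.55,  78.46]), array([46.3 , 49.91]), np.float64(176.79)] 1807.8763701634016 [297.40637   53.519943] [343.68933  103.380936]
0 10 [array([320.62,  78.45]), array([45.99, 50.97]), np.float64(178.51)] 1835.3344526962028 [297.5845    53.052788] [343.60675 104.01649]
0 -10 [array([320.65,  78.53]), array([46.03, 49.79]), np.float64(0.02)] 1792.5857444150606 [297.63208   53.703938] [343.66327 103.41126]
scene pred [326.94960149 225.42029913] [320 217  14  17 197] [326.39086294 224.9035533 ]
ellipse ((326.3736572265625, 224.96835327148438), (15.287084579467773, 17.541927337646484), 0.5161739587783813)
0 0 [array([326.95, 226.09]), array([15.92, 19.41]), np.float64(0.26)] 242.0531362760812 [318.9977  216.50761] [334.91595 235.90506]
10 0 [array([327.02, 226.21]), array([15.93, 19.92]), np.float64(175.07)] 248.62861167499796 [318.9868  216.37819] [334.93588 236.2729 ]
-10 0 [array([326.89, 225.96]), array([15.91, 18.8 ]), np.float64(6.48)] 234.41838884190656 [318.97488 216.69002] [334.92465 235.4448 ]
0 10 [array([327.06, 226.02]), array([15.91, 19.11]), np.float64(169.76)] 238.17392792389728 [318.97034 216.6232 ] [334.98492 235.61746]
0 -10 [array([326.83, 226.15]), array([15.92, 19.74]), np.float64(9.75)] 246.18295528716408 [318.9159  216.44913] [334.9474  236.07617]
```

```bash
python3 -m pendant '[[0.6,0,0,-4,0,0,0],[0.6,0,0,-4,0,0,0],[0.6,0,0,-3,0,0,0],[0.6,0,0,-1.5,0,0,0],[0.6,0,0,-1,0,0,0],[0.6,0,0,0,0,0,0],[0.1,0,0,0,0,0,0],[0.1,0,0,0,0,0,0],[0.1,0,0,0,0,0,0],[0.1,0,0,0,0,0,0],[0.1,0,0,0,0,0,0]]' 15
```

```text
time_s: 13.9
position: [416.6, -140.7, 45.5]
ee_rot: [3.141, 0.0, 1.361]
contact_force: [-0.2, 0.2, 0.2]
gripper_width: 19.9
grip_force: 0.0
```

```bash
python3 -m pendant '[[0.1,0,0,0,0,0,0],[0.1,0,0,0,0,0,0]]'
```

```text
time_s: 14.1
position: [416.8, -140.7, 45.4]
ee_rot: [3.141, 0.0, 1.361]
contact_force: [-0.2, -0.8, 4.6]
gripper_width: 17.9
grip_force: 15.0
```

```bash
python3 -m pendant '[[0.1,0.1,0.49,0,0,0,0],[0.1,0.21,0.98,0,0,0,0],[0.1,0.21,0.98,0,0,0,0],[0.1,0.1,0.49,0,0,0,0],[0.1,0.04,0.2,0,0,0,0],[0.1,0.04,0.2,0,0,0,0],[0.1,0.04,0.2,0,0,0,0],[0.1,0.04,0.2,0,0,0,0],[0.1,0.04,0.2,0,0,0,0],[0.1,0,0,0,0,0,0]]'; python3 -m pendant '[[0.1,0.04,0.2,0,0,0,0],[0.1,0.04,0.2,0,0,0,0],[0.1,0.04,0.2,0,0,0,0],[0.1,0.04,0.2,0,0,0,0],[0.1,0.04,0.2,0,0,0,0],[0.1,0.04,0.2,0,0,0,0],[0.1,0,0,0,0,0,0]]'
```

```text
time_s: 15.1
position: [425.0, -101.4, 45.4]
ee_rot: [3.141, 0.0, 1.361]
contact_force: [0.7, -2.8, 6.4]
gripper_width: 17.7
grip_force: 15.0
time_s: 15.8
position: [427.5, -89.4, 45.4]
ee_rot: [3.141, 0.0, 1.361]
contact_force: [1.0, -4.3, 6.5]
gripper_width: 17.7
grip_force: 15.0
```

```bash
cat > e.py <<'E'
from h import *
from scipy.optimize import least_squares
c=grab('wrist'); st=c['state']; im=c['image'].astype(int); m=((im[...,0]>1.7*im[...,2])&(im[...,0]>40)).astype(np.uint8)
u=np.array([.2075,.978]); o=np.array([433.98,-58.17])
ky=(st['position'][:2]-o)@u; print('knob gy',ky,'jaw',ky+86)
N,l,s,ce=cv2.connectedComponentsWithStats(m); e=proj(c,[*(o+u*58),66])[0]
k=min([k for k in range(1,N) if s[k,4]>200],key=lambda k:np.linalg.norm(ce[k]-e)); x,y,w,h,a=s[k]; print(e,s[k])
def f(p):
    H=proj(c,eggpts(np.array([*(o+u*p[0]+np.array([.978,-.2075])*p[1]),66]),[0,0,1])); b=np.r_[H.min(0),H.max(0)]; return np.array([b[1]-y+.5,(b[0]+b[2])/2-(x+w/2-.5)])
r=least_squares(f,[50,1.],diff_step=1e-3); print('egg gy,gx',r.x,'gap to anvil',83-22.5-r.x[0])
save('last',c['image'][0:270,150:490],2.2)
E
python3 e.py; python3 -m pendant '[[0.1,0.04,0.2,0,0,0,0],[0.1,0.04,0.2,0,0,0,0],[0.1,0,0,0,0,0,0]]'; python3 e.py
```

```text
knob gy -31.870564138732913 jaw 54.12943586126708
[320.86768588 100.81798443] [ 280   67   81   86 5432]
egg gy,gx [52.12164582 -0.47009771] gap to anvil 8.37835417503058
time_s: 16.15
position: [428.4, -85.3, 45.4]
ee_rot: [3.141, 0.0, 1.361]
contact_force: [1.9, -3.5, 5.9]
gripper_width: 17.7
grip_force: 15.0
knob gy -27.742870927669838 jaw 58.25712907233016
[320.84945722 108.84413214] [ 280   67   82   86 5429]
egg gy,gx [56.24953404 -0.19185681] gap to anvil 4.250465960912976
```

```bash
python3 -m pendant '[[0.1,0.02,0.1,0,0,0,0],[0.1,0.02,0.1,0,0,0,0],[0.1,0.02,0.1,0,0,0,0],[0.1,0.02,0.1,0,0,0,0],[0.1,0.02,0.1,0,0,0,0],[0.1,0,0,0,0,0,0]]'; python3 e.py;  python3 -m pendant '[[0.1,0.02,0.1,0,0,0,0],[0.1,0.02,0.1,0,0,0,0],[0.1,0,0,0,0,0,0]]'; python3 e.py
```

```text
time_s: 16.8
position: [429.4, -80.6, 45.4]
ee_rot: [3.141, 0.0, 1.36]
contact_force: [2.4, -5.0, 4.4]
gripper_width: 17.8
grip_force: 15.0
knob gy -22.863614735975077 jaw 63.13638526402492
[320.82248116 118.20643107] [ 280   68   81   86 5429]
egg gy,gx [60.66944626 -0.43694873] gap to anvil -0.16944625631830945
time_s: 17.15
position: [429.8, -78.7, 45.4]
ee_rot: [3.141, 0.0, 1.36]
contact_force: [1.0, -6.1, 4.9]
gripper_width: 17.7
grip_force: 15.0
knob gy -20.908968307142725 jaw 65.09103169285727
[320.7950432  121.91527915] [ 280   72   81   86 5386]
egg gy,gx [60.74586914 -0.42291479] gap to anvil -0.2458691363048331
```

```bash
python3 -m pendant '[[0.1,0.02,0.1,0,0,0,0],[0.1,0.02,0.1,0,0,0,0],[0.1,0.03,0.14,0,0,0,0],[0.1,0,0,0,0,0,0],[0.1,0,0,0,0,0,0],[0.1,0,0,0,0,0,0]]'; python3 e.py
```

```text
time_s: 17.8
position: [430.5, -75.3, 45.4]
ee_rot: [3.141, 0.0, 1.36]
contact_force: [2.2, -5.8, 5.6]
gripper_width: 17.8
grip_force: 15.0
knob gy -17.485454209180567 jaw 68.51454579081943
[320.86465108 128.35319514] [ 280   79   81   85 5289]
egg gy,gx [60.82996696 -0.46373232] gap to anvil -0.3299669612138132
```

```bash
python3 -m pendant '[[0.3,0,0,0,0,0,0],[0.5,0,0,0,0,0,0],[0.5,0,0,0,0,0,0],[0.5,0,0,1,0,0,0],[0.5,0,0,4,0,0,0],[0.5,0,0,4,0,0,0],[0.5,0,-3,3,0,0,0],[0.5,0,-4,0,0,0,0],[0.5,0,0,0,0,0,0],[0.5,0,0,0,0,0,0]]'
python3 - <<'E'
from h import *
exec(open('e.py').read())
hs=cv2.cvtColor(c['image'],cv2.COLOR_RGB2HSV)
P=[proj(c,[*(o+u*y),66])[0] for y in(61,15)]; print(P)
x0,x1,y0,y1=295,345,int(P[0][1])+20,int(P[1][1])+60
R=hs[y0:y1,x0:x1]; g=(abs(R[...,0].astype(int)-60)<20)&(R[...,1]>100)&(R[...,2]>50); rd=((R[...,0]<6)|(R[...,0]>172))&(R[...,1]>150)&(R[...,2]>60)
print('green',g.sum(),np.argwhere(g).mean(0) if g.any() else None,'red',rd.sum(),np.ptp(np.argwhere(g),axis=0) if g.any() else 0)
# band length on the rod, gauge y extent
if g.any():
    q=np.argwhere(g); print([ (onz(c,(x0+q[:,1].mean(),y0+v),66)[:2]-o)@u for v in (q[:,0].min(),q[:,0].max())])
E
python3 chk.py | grep -A1 -E 'pred|ell'
```

```text
time_s: 18.85
position: [429.8, -145.1, 165.7]
ee_rot: [3.141, -0.0, 1.359]
contact_force: [0.1, 0.1, 0.2]
gripper_width: 46.7
grip_force: 0.0
knob gy -85.8932203018488 jaw 0.10677969815120036
[305.06756719  48.79683513] [ 281   17   49   54 2062]
egg gy,gx [60.18547333  0.12906506] gap to anvil 0.314526673404373
[array([305.01448521,  45.17637734]), array([305.81017645,  98.62330389])]
green 48 [33.89583333 10.8125    ] red 0 [ 4 10]
[np.float64(16.446865319541665), np.float64(12.85768071868667)]
wrist pred [306.03560199  76.27044185] [ 281   18   49   53 2069] [305.14838086  44.71242146]
ellipse ((305.12542724609375, 44.79119110107422), (48.463531494140625, 54.90300369262695), 171.84503173828125)
0 0 [array([305.9 ,  75.31]), array([48.72, 53.2 ]), np.float64(172.69)] 2027.6782077066018 [281.48996   48.812782] [330.27008 101.88404]
--
scene pred [326.94960149 225.42029913] [312 218  15  17 197] [318.59390863 226.38071066]
ellipse ((318.5563049316406, 226.3729248046875), (15.520842552185059, 17.274337768554688), 176.8583526611328)
0 0 [array([326.95, 226.09]), array([15.92, 19.41]), np.float64(0.26)] 242.0531362760812 [318.9977  216.50761] [334.91595 235.90506]
```

```bash
python3 -c "
from bench import arm
print(arm.close_job())"
```

```text
the job is handed in; nothing more can be done
None
```

The brown egg stands upright in the cup, pointed end down, nipped between the two pads with about 4 mm of green band showing and no red. The jaw is released, the arm is clear, and the job was handed in; no verdict came back.

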